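# Brush out the blank dispenser, then hold its shutter open at the mark

## Robot

A 7-joint arm with a two-finger parallel gripper is mounted at the origin on a cart in front of the work surface, level with it; the furniture and walls round the work are solid. World frame = base frame: x ahead of the robot, y to its left, z up, the work surface at z = 0. Lengths are in m, angles in rad, forces in N, time in s.
With the tool pointing down it reaches from about 0.4 to 0.85 m from the base axis. Payload 10.4 kg.
Tool frame: the origin (TCP) lies at the very end of the fingers, on their centre line; the grasp point (between the pads) lies 19 mm behind it (r.pinch_z is the distance from the TCP to the grasp point, in m); z points along the fingers, y is the line along which they close (so a half turn about z gives the same grasp; the last joint's range is limited). The gripper opens to 87 mm and grips with 3 to 60 N. Pads are 19 mm wide; open, the fingers measure 117 mm over their backs; the gripper's body (75 mm by 190 mm) begins 51 mm behind the grasp point.
Start: joints at [1.268, 0.332, -0.065, 1.46, 0.022, 1.35, -0.088], TCP at [0.173, -0.601, 0.223] pointing down, gripper open.
Joint ranges: [-2.6, 2.6], [-0.5, 2.12], [-1.47, 1.34], [0.16, 2.42], [-1.27, 4.41], [0.06, 2.06], [-2.6, 2.6]. Speed limits (rad/s): [2.22, 2.22, 2.79, 2.79, 3.14, 3.14, 3.14].

## Interface

Orientations are given as a unit quaternion [x, y, z, w].
In Python, from bench import r, camera gives the robot as it stands. The module is installed in compiled form; this text tells all that it offers.
- The arm moves only by the shell command python3 -m pendant 'ROWS' [FORCE]. ROWS is JSON, a list of rows, each an object with "dp": the shift along the tool's x, y, z as a fraction of full scale, a list of three; "rotation": the turn, a rotation vector about the tool's x, y, z as a fraction of full scale, a list of three; "jaw": the opening, from 0 (shut) to 1 (fully open). A call has 1 to 8 rows; each row is the pose to reach, as a shift and turn from the pose commanded when the call began, along the tool's axes at that moment, turning the shorter way round; what a row does not reach only later rows make up. Full scale, the value 1, is 0.15 m for a shift and 2 pi rad for a turn. A row lasts 1/8 s, in which the tool goes at most 62.5 mm and 10.7 degrees, less where a joint would pass 70% of its speed; a pose out of reach is approached as far as the arm can. A call with a number of a shift or a turn outside -1 to 1 is refused whole. A call with a gripper value outside its range is refused whole. The fingers move at their own pace and stop on an object; FORCE is the grip in N (left out, the last holds). Time passes only in rows, so rows that repeat a pose let the fingers close. It gives the time, the measured TCP pose, the force, the opening and the grip force at its end, in the units of the state.
- r.read_state(): the state, without advancing time (a new reading comes with each control period).
- camera(name): name is "side" or "top"; returns a dict with "image" (420x560x3 uint8, red, green, blue), "z_map" (420x560 float32, m along the optical axis (not along the pixel's ray), 0 where there is no reading), "mtx" (3x3 intrinsics, pixels), "T" (4x4, takes a point from camera to world coordinates). Camera axes: x right, y down, z forward; pixel columns grow to the right and rows downward; lengths in m; the calibration is good to about 2 mm. A picture is of the moment at which its call begins.
- r.close_job(): hands the job in; it is judged then, once.
The state is a dict: "time": time; "joint_positions": joint angles; "joint_vel": joint speeds; "joint_torque": joint torques, N m; "ee_pos": TCP position; "eef_rot": TCP orientation; "ft_force": force on the tool from outside, world axes, zero at the start; "torque": the same for the moment, N m; "width": finger opening in m; "grip_force": force on a finger pad.
Only numpy, scipy, OpenCV 4.12 (cv2) and the standard library are available. Lean on these libraries where they do the work, as an engineer would, in place of code of your own. Each camera call takes 0.05 s, during which the arm holds its last target. There are 200 camera calls.

## Task

Brush out the empty tube of the badge-blank dispenser: take the bottle brush from its stand, run it down to the bottom of the tube, up to near the top, down to the bottom a second time, then stand the brush back upright in its stand and let go of it. After that, pull the dispenser's spring-return shutter out by its upright grip until its pointer lines up with the mark on the rail, so a colleague can shake out the dust; it springs shut when released, so finish while still holding it there. Do not shift the mark, and leave the stack of blanks, the ink pad, the rubber stamp and the eraser where they are.

Things in the scene. Friction and masses are not known exactly. Their poses are not given: they have to be found in the camera images.
- dispenser: Dispenser fixed on the desk mat: grey base (local x -165 to +45 mm, 76 mm wide, 12 mm high), a low aluminium rail along each long side (top at 22 mm) and an upright open tube, 54 mm outside, 46 mm inside, top at 82 mm. Origin: under the base on the tube axis, 2.5 mm above the table; z up; the shutter is pulled along local -x. Tube and grip apart, all is below 33 mm.
- tube_floor (a point): Centre of the tube's bottom (the upper face of the shut shutter), 16.5 mm above the base's underside; axes as the dispenser.
- tube_mouth (a point): Centre of the tube's open top, 82 mm above the base's underside.
- shutter: Steel slide, a 4 mm plate 56 mm wide between the rails; it forms the bottom of the tube. A spring keeps it shut: 3 N starts it, 10 N holds it at 60 mm; its stop is at 75 mm. Its origin is the dispenser's when shut and moves along the dispenser's -x as it is pulled; axes as the dispenser.
- grip (a point): Where to hold the shutter: in the black upright grip on the slide, a ribbed bar 24 mm along the track and 16 mm across it, its top 78 mm above the base's underside; this point is on its axis 58 mm above the base's underside, 75 mm from the tube's axis when shut.
- pointer (a point): Top of the pointer, a thin dark upright fin (2.5 mm thick) at the slide's edge on the dispenser's +y side, 17 mm ahead of the grip (local -x), 29 mm above the base's underside.
- mark (a point): The mark: the dark rib across a small brass rider (12 x 11 x 8 mm) that sits stiffly on the +y rail, 30 to 60 mm further along local -x than the pointer is when shut. This point is at the rib's inner end, 29 mm above the base's underside; axes as the dispenser. The pointer is at the mark when both have the same local x.
- brush: Loose bottle brush, 165 mm long, about 50 g, standing upright in its stand: white round bristle head 27 mm across (lowest 55 mm; counts as rigid), thin steel stem, straight round wooden handle 18 mm across from 85 to 165 mm. Origin: centre of the head's lower end; z along the brush to the handle.
- handle (a point): Middle of the brush's wooden handle, 125 mm from the lower end: grip here from above.
- brush_stand: Grey cup on a 68 mm round foot, fixed to the table, 61 mm high, inside 38 mm wide and flared to 50 mm at the rim; z up. Origin: on the table under its axis.
- stand_floor (a point): Centre of the cup's inner floor, 8 mm above the table; the brush's lower end stands here.
- blank_stack: Bystander: stack of round metal badge blanks, 39 mm across, 19 mm high.
- ink_pad: Bystander: closed stamp pad, 77 x 54 x 16 mm.
- stamp: Bystander: wooden rubber stamp standing upright, 30 x 30 x 53 mm.
- eraser: Bystander: small eraser in a sleeve, 43 x 19 x 12 mm.

How it is judged:
By the outcome, as a careful person would: the job done as asked, in the order asked, and still so for the second after the job is handed in, while the arm keeps its last pose, push and grip.
It also fails if it takes over 58 s, if anything falls off the work surface, if the arm or the gripper's body presses on something with over 40 N, if the wrist force passes 120 N, or if a joint passes its speed limit or range.

## Working session

There is one attempt and no reset: what is moved stays moved. The work goes in short steps, Python scripts to look and compute and a shell command to move; the robot and the scene stay as the last step left them, time stands still between calls to the robot, and variables do not carry over. Pictures are saved under pics/ and viewed, at most 10 in all, crops included, and the job is handed in when it is done.

```bash
mkdir -p pics; cat > h.py <<'E'
import numpy as np, cv2
from bench import r, camera
def snap(n,f):
    c=camera(n); cv2.imwrite(f,c["image"][:,:,::-1]); np.savez(f[:-4],**c); return c
def cloud(c):
    K,T,z=c["mtx"],c["T"],c["z_map"]; v,u=np.mgrid[:z.shape[0],:z.shape[1]]
    p=np.stack([(u-K[0,2])/K[0,0]*z,(v-K[1,2])/K[1,1]*z,z,np.ones_like(z)],-1)@T.T
    p=p[...,:3]; p[z==0]=np.nan; return p
def ray(c,u,v,h):
    K,T=c["mtx"],c["T"]; d=T[:3,:3]@np.array([(u-K[0,2])/K[0,0],(v-K[1,2])/K[1,1],1]); o=T[:3,3]
    return o+d*(h-o[2])/d[2]
E
python3 - <<'E'
from h import *
np.set_printoptions(precision=4,suppress=True)
for n in("top","side"):
    c=snap(n,f"pics/{n}0.png"); print(n,c["mtx"],c["T"])
print(r.read_state(), r.pinch_z)
E
```

```text
top [[478.7084   0.     279.6452]
 [  0.     478.7084 204.8947]
 [  0.       0.       1.    ]] [[ 0.0122 -0.9864  0.1637  0.3092]
 [-0.9997 -0.0088  0.0213  0.0216]
 [-0.0196 -0.1639 -0.9863  1.2132]
 [ 0.      0.      0.      1.    ]]
side [[417.0856   0.     282.3213]
 [  0.     417.0856 211.8222]
 [  0.       0.       1.    ]] [[ 0.9597 -0.1501  0.2376  0.2987]
 [-0.2807 -0.4723  0.8355 -0.7224]
 [-0.0132 -0.8686 -0.4954  0.5576]
 [ 0.      0.      0.      1.    ]]
{'time': 0.1, 'joint_positions': array([ 1.2684,  0.3328, -0.0647,  1.4608,  0.0216,  1.3499, -0.0885]), 'joint_vel': array([ 0.0004, -0.0022,  0.0002, -0.0016, -0.0021,  0.0008,  0.0007]), 'joint_torque': array([  0.0011, -62.4548,   0.0244, -39.072 ,  -0.0614,   0.0365,
         0.    ]), 'ee_pos': array([ 0.1725, -0.6004,  0.2219]), 'eef_rot': array([ 0.9902,  0.1395, -0.0001, -0.0006]), 'ft_force': array([0.0618, 0.2279, 0.4   ]), 'torque': array([ 0.0601,  0.0244, -0.0142]), 'grip_force': 0.0, 'width': 0.08706794881898067} 0.0187
```

View pics/top0.png

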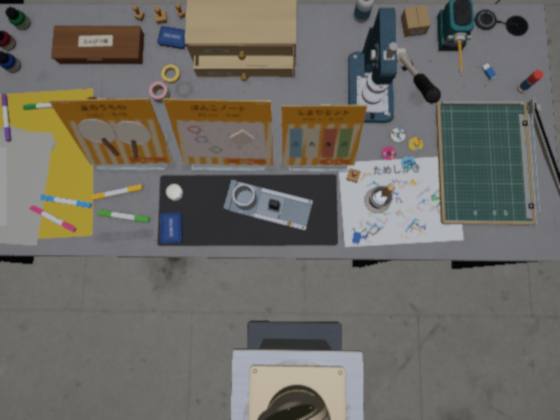

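View pics/side0.png

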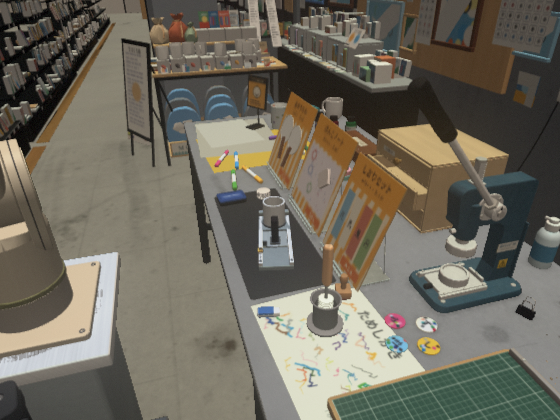

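The top view shows the dispenser tube at (244,195), the grip at (274,204), the brush in its stand at (379,199), the stamp at (353,175), the eraser at (357,237), the blanks at (174,192) and the ink pad at (171,228). Display boards stand behind them. The side view shows the brush at (326,270) and the rail at (275,235).

```bash
python3 - <<'E'
from h import *
np.set_printoptions(precision=4,suppress=True)
t=np.load("pics/top0.npz"); s=np.load("pics/side0.npz")
a=cv2.resize(t["image"][165:250,215:405],None,fx=4.2,fy=4.2,interpolation=cv2.INTER_CUBIC)
b=cv2.resize(s["image"][185:345,235:365],None,fx=3.7,fy=3.7,interpolation=cv2.INTER_CUBIC)
cv2.imwrite("pics/topcrop.png",a[:,:,::-1]); cv2.imwrite("pics/sidecrop.png",b[:,:,::-1])
for n,c in(("t",t),("s",s)):
    p=cloud(c)
    h=p[...,2]; 
    # tube rim
    m=(abs(h-0.0845)<0.004)&(p[...,0]>.3)&(p[...,0]<.6)&(p[...,1]>-.1)&(p[...,1]<.2)
    q=p[m][:,:2]; print(n,"tube-rim pts",len(q)); 
    if len(q)>8: (cx,cy),rad=cv2.minEnclosingCircle((q*1000).astype(np.float32)); print(cx,cy,rad,q.mean(0))
    # region over table heights
    for nm,lo,hi,box in (("rail 18-27",.02,.028,(.3,.6,-.15,.2)),("grip",.068,.084,(.3,.6,-.15,.06)),("brush top",.1,.2,(.3,.6,-.4,-.1)),("stand rim",.05,.065,(.3,.6,-.4,-.1))):
        m=(h>lo)&(h<hi)&(p[...,0]>box[0])&(p[...,0]<box[1])&(p[...,1]>box[2])&(p[...,1]<box[3])
        q=p[m]; print(n,nm,len(q)); 
        if len(q)>4: print("  med",np.median(q,0),"min",q.min(0),"max",q.max(0),cv2.minAreaRect((q[:,:2]*1000).astype(np.float32)))
E
```

```text
t tube-rim pts 98
514.142333984375 106.7445068359375 54.7474479675293 [0.5199 0.1229]
t rail 18-27 711
  med [0.5055 0.0901 0.0229] min [ 0.4486 -0.1484  0.02  ] max [0.5934 0.1872 0.0279] ((512.9721069335938, 17.145309448242188), (134.3730010986328, 341.59576416015625), 5.189980983734131)
t grip 34
  med [0.5022 0.0551 0.0785] min [0.4938 0.0502 0.069 ] max [0.5114 0.0599 0.0831] ((502.56402587890625, 55.08574295043945), (9.684473991394043, 17.59935760498047), 89.89403533935547)
t brush top 109
  med [ 0.5225 -0.1973  0.1617] min [ 0.5169 -0.2093  0.1006] max [ 0.5339 -0.1919  0.1737] ((525.7457275390625, -200.4111328125), (17.10158348083496, 16.926734924316406), 15.565693855285645)
t stand rim 242
  med [ 0.5229 -0.1966  0.0579] min [ 0.4998 -0.2284  0.0501] max [ 0.5943 -0.1369  0.0649] ((549.9681396484375, -178.2920684814453), (121.15433502197266, 53.51062774658203), 41.608551025390625)
s tube-rim pts 139
513.4288330078125 103.7972183227539 56.49074172973633 [0.517  0.1175]
s rail 18-27 703
  med [0.516  0.0614 0.0244] min [ 0.4443 -0.1497  0.02  ] max [0.6    0.1913 0.028 ] ((522.1292724609375, 20.768707275390625), (155.6704864501953, 341.03997802734375), 0.014294013381004333)
s grip 54
  med [0.4992 0.0508 0.0769] min [0.4915 0.0464 0.0685] max [0.5092 0.0597 0.0838] ((500.6594543457031, 53.444278717041016), (12.44551944732666, 15.660318374633789), 74.3946762084961)
s brush top 417
  med [ 0.5208 -0.2081  0.141 ] min [ 0.5141 -0.2138  0.1001] max [ 0.5324 -0.1956  0.1747] ((522.392822265625, -205.25990295410156), (16.050106048583984, 17.5772705078125), 69.7015380859375)
s stand rim 543
  med [ 0.5232 -0.2019  0.0594] min [ 0.4956 -0.2302  0.05  ] max [ 0.5915 -0.134   0.0641] ((539.4360961914062, -175.23590087890625), (119.19561767578125, 55.433345794677734), 59.040863037109375)
```

View pics/topcrop.png

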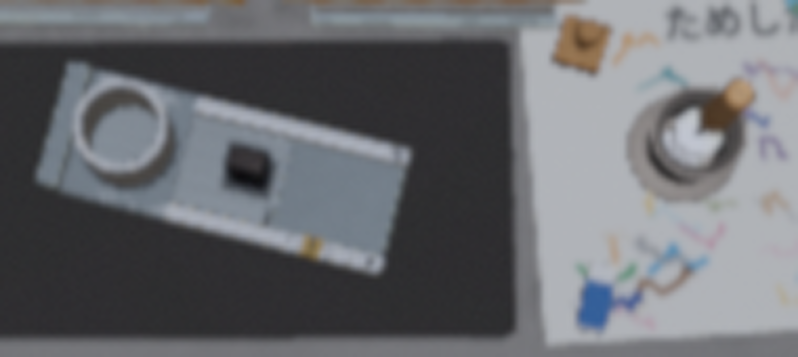

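View pics/sidecrop.png

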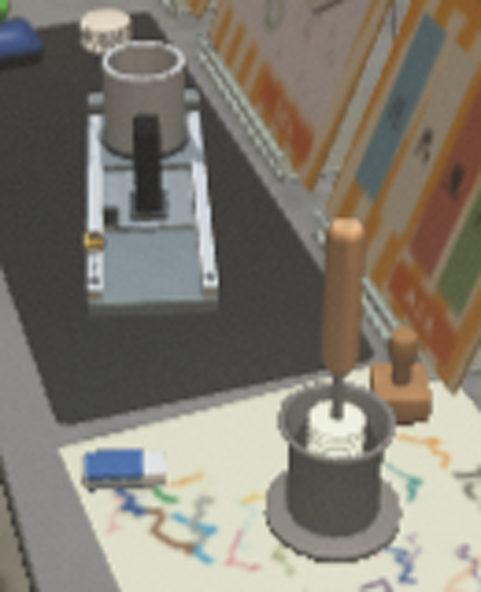

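The crops show:
- **Tube rim:** centred near (122,127) in the top crop.
- **Black grip:** at (248,165).
- **Pointer fin:** at (269,215), on the side nearer the robot.
- **Brass rider:** at (312,247).
- **Brush:** upright, with its handle top at top-crop (740,97).

Next I measure these precisely.

```bash
python3 - <<'E'
from h import *
from scipy.optimize import least_squares as LS
np.set_printoptions(precision=4,suppress=True)
def circ(q,r0=None):
    f=lambda x:np.hypot(q[:,0]-x[0],q[:,1]-x[1])-(x[2] if r0 is None else r0)
    x=LS(f,[*q.mean(0),.025],loss="soft_l1",f_scale=.002).x; return x
for n in("top","side"):
    c=dict(np.load(f"pics/{n}0.npz")); p=cloud(c); I=c["image"].astype(int); h=p[...,2]
    x,y=p[...,0],p[...,1]
    d=np.hypot(x-.522,y-.119)
    m=(abs(h-.0845)<.005)&(d<.04); print(n,"tube rim",circ(p[m][:,:2]),m.sum(), np.median(h[m]))
    m=(abs(h-.061)<.006)&(np.hypot(x-.523,y+.2)<.04); q=p[m]; q=q[np.hypot(q[:,0]-.523,q[:,1]+.2)>.018];print("stand rim",circ(q[:,:2]),len(q))
    m=(h<.02)&(h>.001)&(np.hypot(x-.523,y+.2)<.045)
    # handle axis
    for lo,hi in((.1,.12),(.12,.14),(.14,.16)):
        m=(h>lo)&(h<hi)&(np.hypot(x-.523,y+.2)<.04); print("handle",lo,circ(p[m][:,:2],.009)[:2],m.sum())
    # handle top by ray at z=.173
    # rails: bright pixels cast at z=.0245 
    v,u=np.mgrid[:420,:560]; reg=(x>.43)&(x<.57)&(y>-.04)&(y<.16)
    K,T=c["mtx"],c["T"]
    def cast(m,hh):
        return np.array([ray(c,a,b,hh)[:2] for a,b in zip(u[m],v[m])])
    g=I.sum(-1); 
    br=reg&(g>np.percentile(g[reg],75))&(abs(h-.0245)<.006)&(d>.045)
    q=cast(br,.0245)
    # split by line tube->grip
    for sgn in(1,-1):
        ax=np.array([-.265,-.964]); nn=np.array([ax[1],-ax[0]])
        s=(q-[.522,.119])@nn; w=q[(sgn*s>.025)&(sgn*s<.045)]
        if len(w)>5:
            vx,vy,x0,y0=cv2.fitLine((w*1000).astype(np.float32),cv2.DIST_HUBER,0,.01,.01).ravel(); print("rail",sgn,len(w),vx,vy,np.degrees(np.arctan2(vx,-vy)),x0,y0)
    gr=reg&(h>.055)&(d>.04)&(y>.03)&(y<.09)
    print("grip pts",gr.sum(),p[gr].mean(0),"u,v",u[gr].mean(),v[gr].mean())
    top=gr&(h>.073); q=cast(top,.0805); print(" top face",cv2.minAreaRect((q*1000).astype(np.float32)),q.mean(0))
    R,G,B=I[...,0],I[...,1],I[...,2]
    m=reg&(R-B>40)&(R>90); print("brass",m.sum(),u[m].mean(),v[m].mean(),cast(m,.0305).mean(0),h[m]); q=cast(m,.03); print(q.min(0),q.max(0))
    m=reg&(g<150)&(h>.0)&(h<.034); print(m.sum())
E
```

```text
top tube rim [0.5225 0.1343 0.0247] 92 0.08256011411396036
stand rim [ 0.526  -0.2003  0.0256] 114
handle 0.1 [ 0.5263 -0.2013] 17
handle 0.12 [ 0.5265 -0.2014] 19
handle 0.14 [ 0.5264 -0.2011] 17
rail 1 175 0.24065119 0.9706117 166.07501 465.46686 43.81525
rail -1 160 0.25518042 0.96689343 165.21571 530.548 29.611124
grip pts 81 [0.503  0.0618 0.0761] u,v 273.1975308641975 202.74074074074073
 top face ((503.63018798828125, 61.94232940673828), (23.6351375579834, 16.104114532470703), 72.68893432617188) [0.5037 0.0617]
brass 12 288.5833333333333 223.66666666666666 [0.4583 0.0244] [0.0312 0.029  0.0319 0.0305 0.0314 0.0312 0.0294 0.027  0.0272 0.0094
 0.0256 0.0285]
[0.455  0.0209] [0.4626 0.0283]
992
side tube rim [0.5198 0.1322 0.0248] 120 0.08325189234894462
stand rim [ 0.5232 -0.2028  0.0257] 269
handle 0.1 [ 0.5239 -0.2012] 95
handle 0.12 [ 0.5239 -0.201 ] 107
handle 0.14 [ 0.524  -0.2012] 106
rail 1 128 0.23589431 0.9717787 166.35564 469.86847 63.757107
rail -1 122 0.24559343 0.9693729 165.78308 528.29016 27.514708
grip pts 111 [0.5002 0.0534 0.0717] u,v 274.31531531531533 223.12612612612614
 top face ((499.9822082519531, 54.83683776855469), (31.097379684448242, 13.624833106994629), 74.3309326171875) [0.5002 0.0549]
brass 15 259.73333333333335 249.93333333333334 [0.4565 0.0191] [0.0316 0.0304 0.0309 0.0309 0.0301 0.0298 0.0302 0.0304 0.0311 0.0319
 0.0282 0.028  0.0282 0.0302 0.0275]
[0.4521 0.0144] [0.4614 0.0282]
24
```

```bash
cat >> h.py <<'E'
from scipy.spatial.transform import Rotation as Ro
PHI=np.radians(14.2); A=-np.array([np.sin(PHI),np.cos(PHI),0])   # local -x in world
TUBE=np.array([.5212,.1333,0]); STAND=np.array([.5248,-.2014,0])
RT=np.column_stack([[np.cos(PHI),-np.sin(PHI),0],A,[0,0,-1]])  # tool: y along track
def goal(pos,Rt=RT):
    s=r.read_state(); R=Ro.from_quat(s["eef_rot"]).as_matrix()
    d=R.T@(np.asarray(pos)-s["ee_pos"]); w=Ro.from_matrix(R.T@Rt).as_rotvec()
    print("t",round(s["time"],2),"at",s["ee_pos"].round(4),"F",s["ft_force"].round(2),"w",round(s["width"],4),"| dp",(d/.15).round(3),"rot",(w/2/np.pi).round(4))
E
python3 - <<'E'
from h import *
np.set_printoptions(precision=3,suppress=True)
for n in("top","side"):
    p=cloud(dict(np.load(f"pics/{n}0.npz")))
    for lo,hi in((.03,.09),(.09,.12),(.12,.2),(.2,.3),(.3,.5)):
        m=(p[...,2]>lo)&(p[...,2]<hi)&(p[...,1]>-.35)&(p[...,1]<.3)&(p[...,0]>.54)&(p[...,0]<.9); print(n,lo,m.sum(),p[m].min(0) if m.any() else'', np.sort(p[m][:,0])[10:11])
print(RT); goal([.5252,-.2012,.21])
E
```

```text
top 0.03 4628 [ 0.54  -0.297  0.03 ] [0.542]
top 0.09 2374 [ 0.637 -0.213  0.09 ] [0.641]
top 0.12 7760 [ 0.645 -0.237  0.12 ] [0.646]
top 0.2 3504 [ 0.683 -0.236  0.2  ] [0.685]
top 0.3 559 [ 0.623 -0.236  0.301] [0.624]
side 0.03 5300 [ 0.54  -0.299  0.03 ] [0.541]
side 0.09 2823 [ 0.636 -0.217  0.09 ] [0.639]
side 0.12 8195 [ 0.642 -0.239  0.12 ] [0.644]
side 0.2 4328 [ 0.681 -0.239  0.2  ] [0.682]
side 0.3 1680 [ 0.62 -0.24  0.3 ] [0.621]
[[ 0.969 -0.245  0.   ]
 [-0.245 -0.969  0.   ]
 [ 0.    -0.    -1.   ]]
t 0.1 at [ 0.172 -0.6    0.222] F [0.06 0.23 0.4 ] w 0.0871 | dp [ 2.995 -1.908  0.081] rot [-0.     0.     0.084]
```

```bash
python3 -m pendant '[{"dp":[0.3,-0.19,0],"rotation":[0,0,0.02],"jaw":1},{"dp":[0.65,-0.41,0],"rotation":[0,0,0.045],"jaw":1},{"dp":[1,-0.64,0],"rotation":[0,0,0.07],"jaw":1},{"dp":[1,-0.64,0],"rotation":[0,0,0.084],"jaw":1}]' 30; python3 -c "
from h import *
goal([.5252,-.2012,.21])"
```

```text
time: 0.6
ee_pos: [0.2946, -0.4628, 0.2226]
eef_rot: [0.993, -0.122, 0.001, -0.001]
ft_force: [-0.6, -1.7, -0.1]
width: 0.0872
grip_force: 0.0
t 0.6 at [ 0.2946 -0.4628  0.2226] F [-0.56 -1.74 -0.07] w 0.0872 | dp [ 1.071 -2.063  0.088] rot [-0.0002 -0.0002  0.0007]
```

```bash
python3 -m pendant '[{"dp":[0.15,-0.3,0],"rotation":[0,0,0],"jaw":1},{"dp":[0.33,-0.65,0],"rotation":[0,0,0],"jaw":1},{"dp":[0.52,-1,0],"rotation":[0,0,0],"jaw":1},{"dp":[0.52,-1,0],"rotation":[0,0,0],"jaw":1}]'; python3 -c "
from h import *
goal([.5252,-.2012,.21])"
```

```text
time: 1.1
ee_pos: [0.4061, -0.3362, 0.2224]
eef_rot: [0.993, -0.12, 0.0, -0.001]
ft_force: [-0.9, -0.1, 0.2]
width: 0.087
grip_force: 0.0
t 1.1 at [ 0.4061 -0.3362  0.2224] F [-0.9  -0.06  0.21] w 0.087 | dp [ 0.558 -1.063  0.085] rot [-0.0002 -0.0001  0.0013]
```

```bash
python3 -m pendant '[{"dp":[0.15,-0.3,0],"rotation":[0,0,0],"jaw":1},{"dp":[0.33,-0.63,0],"rotation":[0,0,0],"jaw":1},{"dp":[0.52,-1,0],"rotation":[0,0,0],"jaw":1},{"dp":[0.52,-1,0],"rotation":[0,0,0],"jaw":1}]'; python3 -c "
from h import *
goal([.5252,-.2012,.21])"
```

```text
time: 1.6
ee_pos: [0.5175, -0.2098, 0.2221]
eef_rot: [0.993, -0.12, 0.0, -0.001]
ft_force: [0.6, 0.1, 0.9]
width: 0.0873
grip_force: 0.0
t 1.6 at [ 0.5175 -0.2098  0.2221] F [0.6  0.11 0.91] w 0.0873 | dp [ 0.036 -0.068  0.081] rot [-0.0003  0.      0.0012]
```

```bash
python3 -m pendant '[{"dp":[0.036,-0.068,0],"rotation":[0,0,0],"jaw":1},{"dp":[0.036,-0.068,0.2],"rotation":[0,0,0],"jaw":1},{"dp":[0.036,-0.068,0.45],"rotation":[0,0,0],"jaw":1},{"dp":[0.036,-0.068,0.7],"rotation":[0,0,0],"jaw":1},{"dp":[0.036,-0.068,0.7],"rotation":[0,0,0],"jaw":1},{"dp":[0.036,-0.068,0.7],"rotation":[0,0,0],"jaw":1}]'; python3 -c "
from h import *
goal([.5252,-.2012,.116]); c=snap('side','pics/side1.png')
cv2.imwrite('pics/side1c.png',cv2.resize(c['image'][180:345,235:420,::-1],None,fx=3.5,fy=3.5,interpolation=cv2.INTER_CUBIC))"
```

```text
time: 2.35
ee_pos: [0.5234, -0.2068, 0.1191]
eef_rot: [0.992, -0.124, 0.001, 0.0]
ft_force: [0.3, -0.9, 0.7]
width: 0.0873
grip_force: 0.0
t 2.35 at [ 0.5234 -0.2068  0.1191] F [ 0.33 -0.88  0.67] w 0.0873 | dp [ 0.002 -0.039  0.02 ] rot [ 0.0001 -0.0002 -0.0002]
```

View pics/side1c.png

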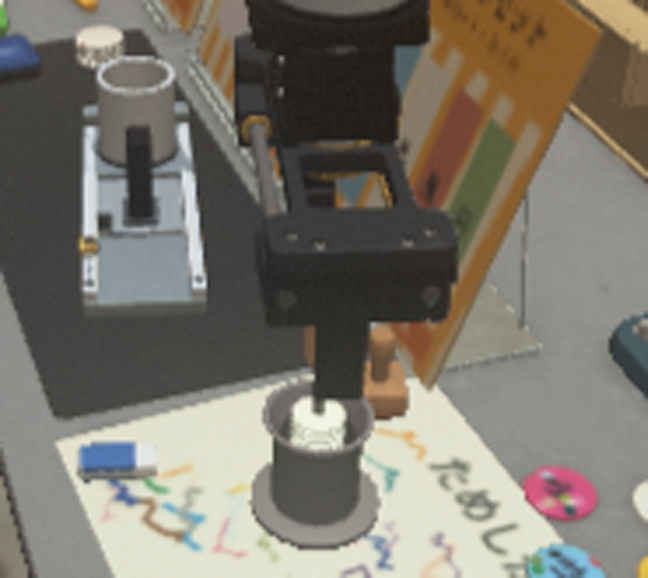

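The gripper is above the stand with the handle between the fingers and clear of everything, but the measured pose is 6 mm short in y. I correct that and close.

```bash
python3 -m pendant '[{"dp":[0.002,-0.039,0.01],"rotation":[0,0,0],"jaw":1},{"dp":[0.002,-0.039,0.01],"rotation":[0,0,0],"jaw":1}]'; python3 -c "
from h import *
goal([.5252,-.2012,.116])"
```

```text
time: 2.65
ee_pos: [0.5252, -0.1997, 0.1168]
eef_rot: [0.992, -0.123, 0.001, 0.0]
ft_force: [-0.1, 0.2, -0.9]
width: 0.0869
grip_force: 0.0
t 2.65 at [ 0.5252 -0.1997  0.1168] F [-0.12  0.24 -0.86] w 0.0869 | dp [0.003 0.01  0.005] rot [-0.     -0.0002  0.0001]
```

```bash
python3 -m pendant '[{"dp":[0,0,0],"rotation":[0,0,0],"jaw":0.35},{"dp":[0,0,0],"rotation":[0,0,0],"jaw":0.15},{"dp":[0,0,0],"rotation":[0,0,0],"jaw":0},{"dp":[0,0,0],"rotation":[0,0,0],"jaw":0},{"dp":[0,0,0],"rotation":[0,0,0],"jaw":0},{"dp":[0,0,0],"rotation":[0,0,0],"jaw":0},{"dp":[0,0,0],"rotation":[0,0,0],"jaw":0},{"dp":[0,0,0],"rotation":[0,0,0],"jaw":0}]' 30
```

```text
time: 3.65
ee_pos: [0.5246, -0.2003, 0.116]
eef_rot: [0.992, -0.124, 0.0, 0.0]
ft_force: [0.4, 0.2, -0.1]
width: 0.0173
grip_force: 30.0
```

```bash
python3 -m pendant '[{"dp":[0,0,-0.1],"rotation":[0,0,0],"jaw":0},{"dp":[0,0,-0.3],"rotation":[0,0,0],"jaw":0},{"dp":[0,0,-0.52],"rotation":[0,0,0],"jaw":0},{"dp":[0,0,-0.74],"rotation":[0,0,0],"jaw":0},{"dp":[0,0,-0.74],"rotation":[0,0,0],"jaw":0},{"dp":[0,0,-0.74],"rotation":[0,0,0],"jaw":0}]'; python3 -c "
from h import *
goal([.5212,.1333,.226])"
```

```text
time: 4.4
ee_pos: [0.5244, -0.2003, 0.2271]
eef_rot: [0.992, -0.124, -0.0, 0.0]
ft_force: [0.8, 0.4, -1.5]
width: 0.0177
grip_force: 30.0
t 4.4 at [ 0.5244 -0.2003  0.2271] F [ 0.81  0.44 -1.49] w 0.0177 | dp [-0.566 -2.151  0.007] rot [ 0.  0. -0.]
```

```bash
python3 -m pendant '[{"dp":[-0.05,-0.2,0],"rotation":[0,0,0],"jaw":0},{"dp":[-0.13,-0.5,0],"rotation":[0,0,0],"jaw":0},{"dp":[-0.21,-0.8,0],"rotation":[0,0,0],"jaw":0},{"dp":[-0.26,-1,0],"rotation":[0,0,0],"jaw":0}]'; python3 -m pendant '[{"dp":[-0.08,-0.3,0],"rotation":[0,0,0],"jaw":0},{"dp":[-0.16,-0.6,0],"rotation":[0,0,0],"jaw":0},{"dp":[-0.23,-0.85,0],"rotation":[0,0,0],"jaw":0},{"dp":[-0.26,-1,0],"rotation":[0,0,0],"jaw":0},{"dp":[-0.26,-1,0],"rotation":[0,0,0],"jaw":0}]'; python3 -c "
from h import *
goal([.5212,.1333,.226])"
```

```text
time: 4.9
ee_pos: [0.5228, -0.0429, 0.2262]
eef_rot: [0.992, -0.123, -0.001, -0.0]
ft_force: [-0.4, -0.1, -0.1]
width: 0.0173
grip_force: 30.0
time: 5.52
ee_pos: [0.5218, 0.1115, 0.2262]
eef_rot: [0.993, -0.122, -0.001, -0.0]
ft_force: [-0.2, -0.2, 0.0]
width: 0.0172
grip_force: 30.0
t 5.53 at [0.5218 0.1115 0.2262] F [-0.25 -0.2   0.04] w 0.0172 | dp [-0.039 -0.14   0.001] rot [-0.      0.0003  0.0005]
```

```bash
python3 -m pendant '[{"dp":[-0.039,-0.14,0],"rotation":[0,0,0],"jaw":0},{"dp":[-0.039,-0.14,0],"rotation":[0,0,0],"jaw":0},{"dp":[-0.039,-0.14,0],"rotation":[0,0,0],"jaw":0}]'; python3 -c "
from h import *
from scipy.optimize import least_squares as LS
goal([.5212,.1333,.226]); c=snap('side','pics/side2.png'); p=cloud(c)
h=p[...,2]; d=np.hypot(p[...,0]-.521,p[...,1]-.133)
m=(h>.122)&(h<.168)&(d<.03); q=p[m]; print(m.sum(),h[(d<.03)&(h>.1)].min())
x=LS(lambda x:np.hypot(q[:,0]-x[0],q[:,1]-x[1])-.0135,[.521,.133],loss='soft_l1',f_scale=.002).x; print('head',x,'side-view tube .5198 .1322')
cv2.imwrite('pics/side2c.png',cv2.resize(c['image'][120:300,200:385,::-1],None,fx=3.3,fy=3.3,interpolation=cv2.INTER_CUBIC))"
```

```text
time: 5.9
ee_pos: [0.5222, 0.1298, 0.2266]
eef_rot: [0.992, -0.124, -0.0, 0.0]
ft_force: [-0.5, -0.4, 0.1]
width: 0.0174
grip_force: 30.0
t 5.9 at [0.5222 0.1298 0.2266] F [-0.46 -0.44  0.14] w 0.0174 | dp [-0.012 -0.021  0.004] rot [ 0.0002  0.0001 -0.0002]
207 0.11988754047202249
head [0.52194212 0.13181649] side-view tube .5198 .1322
```

View pics/side2c.png

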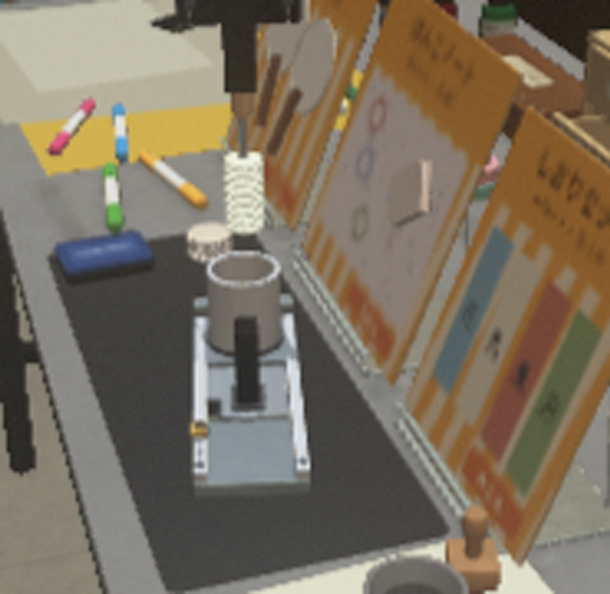

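The head hangs upright above the tube, centred to about 2 mm, with its lower end at z≈0.119, which matches the expected value. I go down into the tube.

```bash
python3 -m pendant '[{"dp":[-0.013,-0.01,0.08],"rotation":[0,0,0],"jaw":0},{"dp":[-0.013,-0.01,0.2],"rotation":[0,0,0],"jaw":0},{"dp":[-0.013,-0.01,0.32],"rotation":[0,0,0],"jaw":0},{"dp":[-0.013,-0.01,0.44],"rotation":[0,0,0],"jaw":0},{"dp":[-0.013,-0.01,0.55],"rotation":[0,0,0],"jaw":0},{"dp":[-0.013,-0.01,0.63],"rotation":[0,0,0],"jaw":0},{"dp":[-0.013,-0.01,0.645],"rotation":[0,0,0],"jaw":0},{"dp":[-0.013,-0.01,0.645],"rotation":[0,0,0],"jaw":0}]'; python3 -c "
from h import *
goal([.5202,.1333,.127])"
```

```text
time: 6.95
ee_pos: [0.5208, 0.1335, 0.1305]
eef_rot: [0.992, -0.124, 0.0, -0.0]
ft_force: [0.3, 0.3, 0.2]
width: 0.0172
grip_force: 30.0
t 6.95 at [0.5208 0.1335 0.1305] F [0.3  0.35 0.24] w 0.0172 | dp [-0.004  0.002  0.024] rot [-0.     -0.0001 -0.    ]
```

```bash
python3 -m pendant '[{"dp":[0,0,0.008],"rotation":[0,0,0],"jaw":0},{"dp":[0,0,0.016],"rotation":[0,0,0],"jaw":0},{"dp":[0,0,0.022],"rotation":[0,0,0],"jaw":0},{"dp":[0,0,0.022],"rotation":[0,0,0],"jaw":0},{"dp":[0,0,0.022],"rotation":[0,0,0],"jaw":0}]'
```

```text
time: 7.58
ee_pos: [0.5206, 0.1334, 0.127]
eef_rot: [0.992, -0.124, 0.0, 0.0]
ft_force: [0.4, 0.2, 0.2]
width: 0.0174
grip_force: 30.0
```

```bash
python3 -m pendant '[{"dp":[0,0,0.006],"rotation":[0,0,0],"jaw":0},{"dp":[0,0,0.01],"rotation":[0,0,0],"jaw":0},{"dp":[0,0,0.01],"rotation":[0,0,0],"jaw":0},{"dp":[0,0,0.01],"rotation":[0,0,0],"jaw":0}]'
```

```text
time: 8.07
ee_pos: [0.5211, 0.1335, 0.1268]
eef_rot: [0.992, -0.124, 0.001, 0.0]
ft_force: [-2.6, -1.2, 10.7]
width: 0.0175
grip_force: 30.0
```

Contact on the tube floor reads 10.7 N. Now up to near the top.

```bash
python3 -m pendant '[{"dp":[0,0,-0.1],"rotation":[0,0,0],"jaw":0},{"dp":[0,0,-0.22],"rotation":[0,0,0],"jaw":0},{"dp":[0,0,-0.33],"rotation":[0,0,0],"jaw":0},{"dp":[0,0,-0.37],"rotation":[0,0,0],"jaw":0},{"dp":[0,0,-0.37],"rotation":[0,0,0],"jaw":0},{"dp":[0,0,-0.37],"rotation":[0,0,0],"jaw":0}]'
```

```text
time: 8.82
ee_pos: [0.5203, 0.1333, 0.1804]
eef_rot: [0.992, -0.124, -0.0, 0.0]
ft_force: [-0.9, 0.4, -0.8]
width: 0.0171
grip_force: 30.0
```

```bash
python3 -m pendant '[{"dp":[0,0,-0.027],"rotation":[0,0,0],"jaw":0},{"dp":[0,0,-0.027],"rotation":[0,0,0],"jaw":0},{"dp":[0,0,-0.027],"rotation":[0,0,0],"jaw":0}]';  python3 -m pendant '[{"dp":[0,0,0.1],"rotation":[0,0,0],"jaw":0},{"dp":[0,0,0.22],"rotation":[0,0,0],"jaw":0},{"dp":[0,0,0.33],"rotation":[0,0,0],"jaw":0},{"dp":[0,0,0.38],"rotation":[0,0,0],"jaw":0},{"dp":[0,0,0.392],"rotation":[0,0,0],"jaw":0},{"dp":[0,0,0.398],"rotation":[0,0,0],"jaw":0},{"dp":[0,0,0.398],"rotation":[0,0,0],"jaw":0},{"dp":[0,0,0.398],"rotation":[0,0,0],"jaw":0}]'
```

```text
time: 9.2
ee_pos: [0.5205, 0.1334, 0.1849]
eef_rot: [0.992, -0.124, -0.0, 0.0]
ft_force: [0.2, 0.0, -0.5]
width: 0.0175
grip_force: 30.0
time: 10.2
ee_pos: [0.5212, 0.1335, 0.1267]
eef_rot: [0.992, -0.124, 0.001, 0.0]
ft_force: [-3.4, -1.2, 13.5]
width: 0.0175
grip_force: 30.0
```

Second bottom contact reads 13.5 N. Lift and go back to the stand.

```bash
python3 -m pendant '[{"dp":[0,0,-0.1],"rotation":[0,0,0],"jaw":0},{"dp":[0,0,-0.3],"rotation":[0,0,0],"jaw":0},{"dp":[0,0,-0.5],"rotation":[0,0,0],"jaw":0},{"dp":[0,0,-0.68],"rotation":[0,0,0],"jaw":0},{"dp":[0,0,-0.68],"rotation":[0,0,0],"jaw":0},{"dp":[0,0,-0.68],"rotation":[0,0,0],"jaw":0}]'; python3 -m pendant '[{"dp":[0.05,0.2,0],"rotation":[0,0,0],"jaw":0},{"dp":[0.13,0.5,0],"rotation":[0,0,0],"jaw":0},{"dp":[0.21,0.8,0],"rotation":[0,0,0],"jaw":0},{"dp":[0.26,1,0],"rotation":[0,0,0],"jaw":0}]'; python3 -m pendant '[{"dp":[0.08,0.3,0],"rotation":[0,0,0],"jaw":0},{"dp":[0.16,0.6,0],"rotation":[0,0,0],"jaw":0},{"dp":[0.23,0.85,0],"rotation":[0,0,0],"jaw":0},{"dp":[0.26,1,0],"rotation":[0,0,0],"jaw":0},{"dp":[0.26,1,0],"rotation":[0,0,0],"jaw":0}]'; python3 -c "
from h import *
goal([.5246,-.2005,.226])"
```

```text
time: 10.95
ee_pos: [0.5204, 0.1333, 0.2268]
eef_rot: [0.992, -0.124, -0.0, 0.0]
ft_force: [-0.2, -0.3, 0.1]
width: 0.0173
grip_force: 30.0
time: 11.45
ee_pos: [0.5209, -0.0242, 0.2261]
eef_rot: [0.992, -0.125, -0.001, 0.0]
ft_force: [0.1, -0.2, -0.4]
width: 0.0173
grip_force: 30.0
time: 12.08
ee_pos: [0.5216, -0.1784, 0.226]
eef_rot: [0.992, -0.125, -0.001, -0.0]
ft_force: [-0.3, -0.3, -1.1]
width: 0.0177
grip_force: 30.0
t 12.07 at [ 0.5216 -0.1784  0.226 ] F [-0.3 -0.3 -1.1] w 0.0177 | dp [ 0.056  0.138 -0.   ] rot [ 0.      0.0003 -0.0006]
```

```bash
python3 -m pendant '[{"dp":[0.045,0.13,0],"rotation":[0,0,0],"jaw":0},{"dp":[0.045,0.13,0],"rotation":[0,0,0],"jaw":0},{"dp":[0.045,0.13,0],"rotation":[0,0,0],"jaw":0},{"dp":[0.045,0.13,0],"rotation":[0,0,0],"jaw":0}]'; python3 -c "
from h import *
from scipy.optimize import least_squares as LS
goal([.5246,-.2005,.226]); c=snap('side','pics/side3.png'); p=cloud(c)
h=p[...,2]; d=np.hypot(p[...,0]-.523,p[...,1]+.201)
for a,b in((.122,.145),(.145,.168)):
  m=(h>a)&(h<b)&(d<.025); q=p[m]
  x=LS(lambda x:np.hypot(q[:,0]-x[0],q[:,1]-x[1])-.0135,[.523,-.201],loss='soft_l1',f_scale=.002).x; print('head',m.sum(),x)
print('lowest',h[(d<.025)&(h>.08)].min(),'side-view stand .5232 -.2028')"
```

```text
time: 12.58
ee_pos: [0.5245, -0.1964, 0.2274]
eef_rot: [0.992, -0.123, 0.0, -0.0]
ft_force: [1.0, -0.3, -0.1]
width: 0.0174
grip_force: 30.0
t 12.57 at [ 0.5245 -0.1964  0.2274] F [ 1.03 -0.32 -0.08] w 0.0174 | dp [0.007 0.026 0.01 ] rot [-0.     -0.      0.0001]
head 170 [ 0.52472749 -0.19451191]
head 181 [ 0.52474461 -0.19462338]
lowest 0.12074945307833951 side-view stand .5232 -.2028
```

```bash
python3 -m pendant '[{"dp":[0.003,0.044,0],"rotation":[0,0,0],"jaw":0},{"dp":[0.003,0.044,0],"rotation":[0,0,0],"jaw":0},{"dp":[0.003,0.044,0.12],"rotation":[0,0,0],"jaw":0},{"dp":[0.003,0.044,0.27],"rotation":[0,0,0],"jaw":0},{"dp":[0.003,0.044,0.42],"rotation":[0,0,0],"jaw":0},{"dp":[0.003,0.044,0.57],"rotation":[0,0,0],"jaw":0},{"dp":[0.003,0.044,0.68],"rotation":[0,0,0],"jaw":0},{"dp":[0.003,0.044,0.68],"rotation":[0,0,0],"jaw":0}]';python3 -c "
from h import *
goal([.5246,-.2005,.116])"
```

```text
time: 13.62
ee_pos: [0.5222, -0.2033, 0.1237]
eef_rot: [0.992, -0.124, -0.001, -0.0]
ft_force: [-0.0, 0.6, -0.7]
width: 0.0175
grip_force: 30.0
t 13.62 at [ 0.5222 -0.2033  0.1237] F [-0.04  0.61 -0.68] w 0.0175 | dp [ 0.011 -0.022  0.051] rot [-0.0001  0.0004 -0.    ]
```

```bash
python3 -m pendant '[{"dp":[0.007,-0.012,0.01],"rotation":[0,0,0],"jaw":0},{"dp":[0.007,-0.012,0.025],"rotation":[0,0,0],"jaw":0},{"dp":[0.007,-0.012,0.04],"rotation":[0,0,0],"jaw":0},{"dp":[0.007,-0.012,0.048],"rotation":[0,0,0],"jaw":0},{"dp":[0.007,-0.012,0.048],"rotation":[0,0,0],"jaw":0},{"dp":[0.007,-0.012,0.048],"rotation":[0,0,0],"jaw":0}]';python3 -c "
from h import *
goal([.5246,-.2005,.116])"
```

```text
time: 14.38
ee_pos: [0.5246, -0.2022, 0.1182]
eef_rot: [0.992, -0.124, 0.0, 0.0]
ft_force: [-0.6, 0.0, -0.9]
width: 0.0171
grip_force: 30.0
t 14.38 at [ 0.5246 -0.2022  0.1182] F [-0.58  0.03 -0.9 ] w 0.0171 | dp [-0.003 -0.011  0.015] rot [ 0. -0. -0.]
```

Lower the last 2.5 mm until it touches, then open slowly to 40%.

```bash
python3 -m pendant '[{"dp":[0,0,0.008],"rotation":[0,0,0],"jaw":0},{"dp":[0,0,0.016],"rotation":[0,0,0],"jaw":0},{"dp":[0,0,0.018],"rotation":[0,0,0],"jaw":0},{"dp":[0,0,0.018],"rotation":[0,0,0],"jaw":0}]'; python3 -m pendant '[{"dp":[0,0,0],"rotation":[0,0,0],"jaw":0.24},{"dp":[0,0,0],"rotation":[0,0,0],"jaw":0.28},{"dp":[0,0,0],"rotation":[0,0,0],"jaw":0.35},{"dp":[0,0,0],"rotation":[0,0,0],"jaw":0.42},{"dp":[0,0,0],"rotation":[0,0,0],"jaw":0.5},{"dp":[0,0,0],"rotation":[0,0,0],"jaw":0.6}]' 10
```

```text
time: 14.88
ee_pos: [0.5248, -0.2022, 0.1158]
eef_rot: [0.992, -0.124, 0.0, 0.0]
ft_force: [-1.6, 1.3, 5.5]
width: 0.0173
grip_force: 30.0
time: 15.62
ee_pos: [0.5246, -0.2022, 0.1154]
eef_rot: [0.992, -0.124, 0.0, 0.0]
ft_force: [0.8, -0.1, 0.2]
width: 0.0465
grip_force: 0.0
```

```bash
python3 -m pendant '[{"dp":[0,0,-0.06],"rotation":[0,0,0],"jaw":0.8},{"dp":[0,0,-0.2],"rotation":[0,0,0],"jaw":0.8},{"dp":[0,0,-0.4],"rotation":[0,0,0],"jaw":0.8},{"dp":[0,0,-0.62],"rotation":[0,0,0],"jaw":0.8},{"dp":[0,0,-0.62],"rotation":[0,0,0],"jaw":0.8},{"dp":[0,0,-0.62],"rotation":[0,0,0],"jaw":0.8}]'; python3 -c "
from h import *
from scipy.optimize import least_squares as LS
goal([.5246,-.2005,.2]); c=snap('side','pics/side4.png'); p=cloud(c); h=p[...,2]
for a,b in((.1,.12),(.12,.14),(.14,.16)):
  m=(h>a)&(h<b)&(np.hypot(p[...,0]-.523,p[...,1]+.2)<.03); q=p[m]
  print(m.sum(),LS(lambda x:np.hypot(q[:,0]-x[0],q[:,1]-x[1])-.009,[.523,-.2],loss='soft_l1',f_scale=.002).x)
print('grip target'); goal([*(TUBE+.075*A)[:2],.2]); print(TUBE+.075*A)"
```

```text
time: 16.38
ee_pos: [0.5244, -0.2021, 0.2084]
eef_rot: [0.992, -0.124, -0.0, 0.0]
ft_force: [-0.2, 0.6, -0.3]
width: 0.0696
grip_force: 0.0
t 16.38 at [ 0.5244 -0.2021  0.2084] F [-0.23  0.55 -0.31] w 0.0696 | dp [-0.002 -0.011  0.056] rot [ 0.  0. -0.]
100 [ 0.52426063 -0.2014604 ]
96 [ 0.52422922 -0.20127282]
113 [ 0.52435599 -0.2014823 ]
grip target
t 16.43 at [ 0.5242 -0.2021  0.2079] F [ 0.21  0.24 -0.07] w 0.0695 | dp [-0.568 -1.663  0.053] rot [ 0.      0.0001 -0.    ]
[0.50280195 0.0605916  0.        ]
```

The brush stands upright: its axis is at (.5243,-.2014) at all three heights. Now to the shutter grip.

```bash
python3 -m pendant '[{"dp":[-0.07,-0.2,0],"rotation":[0,0,0],"jaw":0.48},{"dp":[-0.17,-0.5,0],"rotation":[0,0,0],"jaw":0.48},{"dp":[-0.27,-0.8,0],"rotation":[0,0,0],"jaw":0.48},{"dp":[-0.34,-1,0],"rotation":[0,0,0],"jaw":0.48}]'; python3 -m pendant '[{"dp":[-0.08,-0.25,0],"rotation":[0,0,0],"jaw":0.48},{"dp":[-0.16,-0.46,0.05],"rotation":[0,0,0],"jaw":0.48},{"dp":[-0.226,-0.66,0.1],"rotation":[0,0,0],"jaw":0.48},{"dp":[-0.226,-0.66,0.1],"rotation":[0,0,0],"jaw":0.48},{"dp":[-0.226,-0.66,0.1],"rotation":[0,0,0],"jaw":0.48},{"dp":[-0.226,-0.66,0.1],"rotation":[0,0,0],"jaw":0.48}]'; python3 -c "
from h import *
goal([*(TUBE+.075*A)[:2],.12])"
```

```text
time: 16.92
ee_pos: [0.5112, -0.0418, 0.2077]
eef_rot: [0.992, -0.123, -0.001, -0.0]
ft_force: [0.3, -0.0, 0.2]
width: 0.0435
grip_force: 0.0
time: 17.68
ee_pos: [0.5035, 0.0589, 0.1933]
eef_rot: [0.992, -0.125, -0.0, 0.0]
ft_force: [0.6, -1.3, 0.6]
width: 0.0418
grip_force: 0.0
t 17.68 at [0.5035 0.0589 0.1933] F [ 0.59 -1.34  0.58] w 0.0418 | dp [-0.008 -0.01   0.489] rot [ 0.0001  0.     -0.0003]
```

```bash
python3 -m pendant '[{"dp":[-0.007,-0.008,0.15],"rotation":[0,0,0],"jaw":0.48},{"dp":[-0.007,-0.008,0.35],"rotation":[0,0,0],"jaw":0.48},{"dp":[-0.007,-0.008,0.6],"rotation":[0,0,0],"jaw":0.48},{"dp":[-0.007,-0.008,0.6],"rotation":[0,0,0],"jaw":0.48},{"dp":[-0.007,-0.008,0.6],"rotation":[0,0,0],"jaw":0.48}]'; python3 -c "
from h import *
goal([*(TUBE+.075*A)[:2],.042]);c=snap('side','pics/side5.png')
cv2.imwrite('pics/side5c.png',cv2.resize(c['image'][170:290,225:345,::-1],None,fx=4.8,fy=4.8,interpolation=cv2.INTER_CUBIC))"
```

```text
time: 18.3
ee_pos: [0.5035, 0.0612, 0.1048]
eef_rot: [0.992, -0.124, 0.001, -0.0]
ft_force: [0.6, -0.6, 1.2]
width: 0.0418
grip_force: 0.0
t 18.3 at [0.5035 0.0612 0.1048] F [ 0.61 -0.55  1.21] w 0.0418 | dp [-0.004  0.006  0.419] rot [-0.0001 -0.0002 -0.0001]
```

View pics/side5c.png

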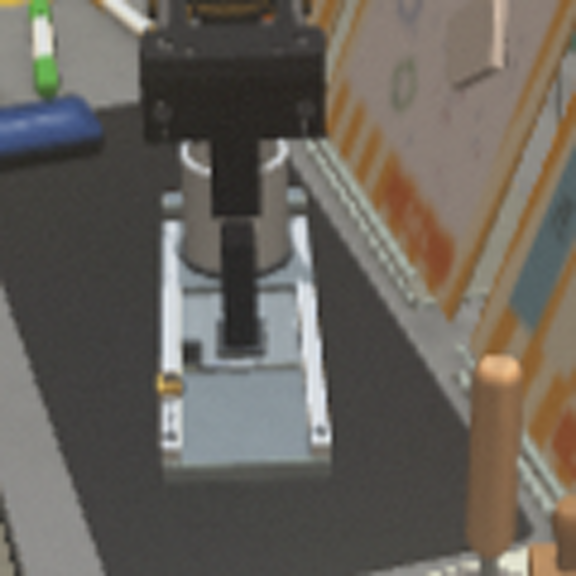

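The finger (crop 237,160) is lined up with the grip (240,290), the pointer fin is at (195,350) and the rider at (170,384). I go down and close.

```bash
python3 -m pendant '[{"dp":[-0.004,0.004,0.1],"rotation":[0,0,0],"jaw":0.48},{"dp":[-0.004,0.004,0.2],"rotation":[0,0,0],"jaw":0.48},{"dp":[-0.004,0.004,0.3],"rotation":[0,0,0],"jaw":0.48},{"dp":[-0.004,0.004,0.41],"rotation":[0,0,0],"jaw":0.48},{"dp":[-0.004,0.004,0.41],"rotation":[0,0,0],"jaw":0.48},{"dp":[-0.004,0.004,0.41],"rotation":[0,0,0],"jaw":0.48}]';  python3 -m pendant '[{"dp":[0,0,0],"rotation":[0,0,0],"jaw":0.3},{"dp":[0,0,0],"rotation":[0,0,0],"jaw":0.2},{"dp":[0,0,0],"rotation":[0,0,0],"jaw":0.1},{"dp":[0,0,0],"rotation":[0,0,0],"jaw":0},{"dp":[0,0,0],"rotation":[0,0,0],"jaw":0},{"dp":[0,0,0],"rotation":[0,0,0],"jaw":0}]' 40
```

```text
time: 19.1
ee_pos: [0.5022, 0.0612, 0.0421]
eef_rot: [0.992, -0.124, 0.0, -0.0]
ft_force: [-0.1, -0.7, 0.8]
width: 0.0417
grip_force: 0.0
time: 19.85
ee_pos: [0.5022, 0.0611, 0.0422]
eef_rot: [0.992, -0.124, 0.0, -0.0]
ft_force: [-0.9, 0.9, 5.6]
width: 0.0236
grip_force: 40.0
```

```bash
python3 -m pendant '[{"dp":[0,0.03,0],"rotation":[0,0,0],"jaw":0},{"dp":[0,0.06,0],"rotation":[0,0,0],"jaw":0},{"dp":[0,0.09,0],"rotation":[0,0,0],"jaw":0},{"dp":[0,0.12,0],"rotation":[0,0,0],"jaw":0},{"dp":[0,0.15,0],"rotation":[0,0,0],"jaw":0},{"dp":[0,0.15,0],"rotation":[0,0,0],"jaw":0},{"dp":[0,0.15,0],"rotation":[0,0,0],"jaw":0}]' 50;python3 -c "
from h import *
goal([.5022,.0611,.042])
a=snap('side','pics/side6.png')['image'][225:270,240:300,::-1]; b=snap('top','pics/top6.png')['image'][195:240,255:315,::-1]
cv2.imwrite('pics/both6.png',np.hstack([cv2.resize(i,None,fx=6.6,fy=6.6,interpolation=cv2.INTER_CUBIC) for i in(a,b)]))"
```

```text
time: 20.72
ee_pos: [0.4968, 0.0394, 0.0422]
eef_rot: [0.992, -0.124, 0.0, -0.0]
ft_force: [2.4, 4.5, 4.5]
width: 0.0235
grip_force: 50.0
t 20.73 at [0.4968 0.0394 0.0422] F [2.37 4.47 4.49] w 0.0235 | dp [-0.001 -0.149  0.001] rot [-0.0001 -0.0001 -0.    ]
```

View pics/both6.png

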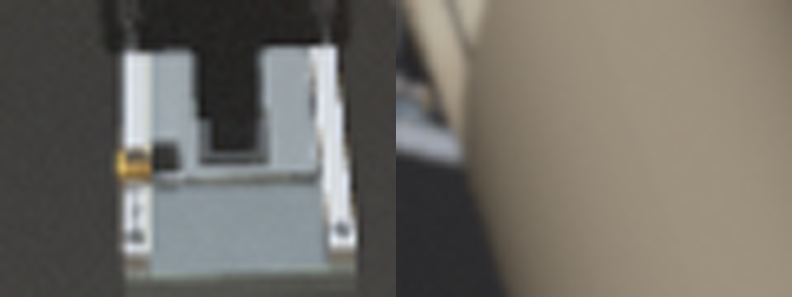

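The side crop shows the pointer fin at crop (165,155) and the brass rider at (133,163) with its dark rib near y≈157. The arm hides this area from the top camera. I rectify the rail area at pointer height in both views to measure along the track.

```bash
cat > rect.py <<'E'
from h import *
def rect(c,tube,s=np.arange(80,141,.5),l=np.arange(14,44,.5),h=.0315):
    S,L=np.meshgrid(s/1e3,l/1e3); n=np.array([-np.cos(PHI),np.sin(PHI),0])
    P=np.array([tube[0],tube[1],h])+S[...,None]*A+L[...,None]*n
    q=(P-c["T"][:3,3])@c["T"][:3,:3]; uv=q/q[...,2:]@c["mtx"].T
    return cv2.remap(c["image"],uv[...,0].astype(np.float32),uv[...,1].astype(np.float32),cv2.INTER_CUBIC)
VT={"top":(.5225,.1343),"side":(.5198,.1322)}
E
python3 - <<'E'
from rect import *
out=[]
for f in("top0","side0","side6"):
    c=dict(np.load(f"pics/{f}.npz")); im=rect(c,VT[f[:-1]])
    b=cv2.resize(im[:,:,::-1],None,fx=6,fy=3,interpolation=cv2.INTER_NEAREST)
    for k in range(0,61,10): cv2.line(b,(k*12,0),(k*12,5),(0,0,255),1)
    out.append(b)
    g=im.astype(int).sum(-1)
    print(f,"lat 26-29 ",[int(x) for x in g[24:30].mean(0)[::4]]); print("   lat 32-36 R-B",[int(x) for x in (im[36:44,:,0].astype(int)-im[36:44,:,2]).mean(0)[::4]]);print("   sum",[int(x) for x in g[36:44].mean(0)[::4]])
cv2.imwrite("pics/rect.png",np.vstack(out))
E
```

```text
top0 lat 26-29  [429, 426, 427, 429, 418, 384, 333, 340, 377, 388, 389, 391, 394, 392, 389, 388, 393, 396, 389, 379, 366, 358, 363, 374, 386, 392, 395, 398, 402, 402, 395]
   lat 32-36 R-B [-13, -15, -15, -14, -14, -14, -14, -15, -16, -14, -15, -16, -17, -16, -15, -15, -16, -12, 7, 37, 50, 45, 50, 49, 22, -1, -13, -15, -14, -14, -15]
   sum [513, 517, 515, 511, 508, 509, 513, 514, 513, 511, 514, 519, 516, 497, 482, 495, 502, 492, 452, 394, 338, 303, 313, 360, 416, 462, 477, 485, 498, 510, 511]
side0 lat 26-29  [518, 522, 507, 485, 437, 387, 334, 299, 282, 287, 301, 303, 312, 326, 352, 379, 409, 431, 436, 423, 396, 370, 351, 353, 345, 329, 335, 358, 411, 461, 492]
   lat 32-36 R-B [-11, -11, -11, -11, -12, -12, -12, -12, -12, -13, -13, -13, -13, -12, -12, -14, -8, 2, 11, 9, 19, 35, 62, 84, 90, 77, 54, 31, 12, 2, -6]
   sum [655, 656, 657, 657, 658, 658, 657, 655, 655, 655, 656, 657, 657, 656, 660, 677, 631, 547, 417, 312, 257, 286, 337, 384, 370, 310, 316, 368, 400, 428, 494]
side6 lat 26-29  [525, 525, 525, 525, 526, 527, 527, 526, 526, 527, 529, 529, 529, 538, 523, 487, 428, 379, 319, 269, 227, 212, 211, 218, 242, 272, 296, 302, 355, 419, 474]
   lat 32-36 R-B [-11, -11, -12, -12, -11, -11, -10, -11, -11, -11, -11, -11, -11, -11, -11, -13, -8, 3, 11, 9, 20, 37, 64, 85, 92, 80, 56, 32, 11, 1, -7]
   sum [665, 665, 665, 665, 665, 666, 666, 666, 667, 666, 664, 664, 664, 664, 668, 688, 642, 556, 425, 317, 261, 292, 346, 394, 378, 316, 322, 375, 408, 436, 505]
```

View pics/rect.png

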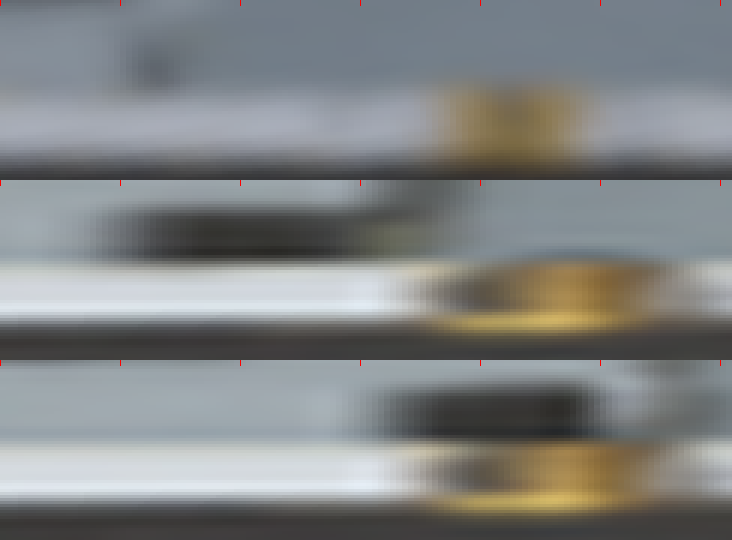

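In the top view, pointer-to-rib is 29.8 mm measured directly, or 30.6 mm taking the rib at s=122.6 and the shut pointer at its specified 92. The rib stands a little taller than the pointer, which explains its apparent offset in the side view. The target pull is about 30.3 mm. The arm has moved 22.4 mm so far, and the spring force is consistent with that.

```bash
python3 -m pendant '[{"dp":[0,0.018,0],"rotation":[0,0,0],"jaw":0},{"dp":[0,0.036,0],"rotation":[0,0,0],"jaw":0},{"dp":[0,0.052,0],"rotation":[0,0,0],"jaw":0},{"dp":[0,0.052,0],"rotation":[0,0,0],"jaw":0},{"dp":[0,0.052,0],"rotation":[0,0,0],"jaw":0},{"dp":[0,0.052,0],"rotation":[0,0,0],"jaw":0}]' 50; python3 - <<'E'
from rect import *
P=[]
for k in range(6): c=snap("side",f"pics/side7.png"); P.append(r.read_state()["ee_pos"])
P=np.array(P); print("pull mm",((P-[.5022,.0611,.042])@A*1e3).round(2)); print(r.read_state()["ft_force"])
s=np.arange(80,141,.5)
def edge(g,s0,s1):  # half-level falling edge
    w=(s>=s0)&(s<=s1); v=g[w]; lv=(v.max()+v.min())/2; i=np.argmax(v<lv); ss=s[w]; return ss[i-1]+(v[i-1]-lv)/(v[i-1]-v[i])*.5
for f in("side0","side6","side7"):
    c=dict(np.load(f"pics/{f}.npz")); im=rect(c,VT["side"]).astype(int); g=im.sum(-1)
    print(f,"pointer back edge",[round(edge(g[a:a+3].mean(0),*( {"side0":(82,100),"side6":(100,124),"side7":(108,130)}[f])),1) for a in(22,24,26)],
      "brass R-B>0 span",[s[(im[a:a+4,:,0]-im[a:a+4,:,2]).mean(0)>3][[0,-1]] for a in(36,40)])
p=cloud(dict(np.load("pics/side7.npz"))); n=np.array([-np.cos(PHI),np.sin(PHI),0])
q=p-np.array([*VT["side"],0]); S=q@A; L=q@n
m=(S>.108)&(S<.135)&(L>.029)&(L<.041)&(p[...,2]>.0265); o=np.argsort(S[m]); print(np.c_[S[m],L[m],p[...,2][m]][o].round(4)*1e3)
E
```

```text
time: 21.58
ee_pos: [0.495, 0.0321, 0.0422]
eef_rot: [0.992, -0.124, 0.001, -0.0]
ft_force: [3.5, 5.7, 4.1]
width: 0.0235
grip_force: 50.0
pull mm [29.86 29.87 29.87 29.89 29.86 29.89]
[2.53641312 5.06028573 3.63183279]
side0 pointer back edge [np.float64(90.1), np.float64(89.8), np.float64(89.2)] brass R-B>0 span [array([114.5, 137.5]), array([114.5, 137.5])]
side6 pointer back edge [np.float64(112.2), np.float64(112.7), np.float64(115.1)] brass R-B>0 span [array([114. , 137.5]), array([114.5, 137.5])]
side7 pointer back edge [np.float64(120.1), np.float64(119.9), np.float64(119.2)] brass R-B>0 span [array([114. , 137.5]), array([114., 138.])]
[[108.1  39.  350.2]
 [108.2  29.6 221.1]
 [109.   33.4 350.3]
 ...
 [134.9  31.1 348.2]
 [134.9  30.3 241.1]
 [135.   35.2  26.6]]
```

```bash
python3 - <<'E'
from rect import *
np.set_printoptions(precision=1,suppress=True,linewidth=150)
n=np.array([-np.cos(PHI),np.sin(PHI),0])
def get(f):
    c=dict(np.load(f"pics/{f}.npz")); p=cloud(c)*1e3; q=p-np.array([*VT[f[:-1]],0])*1e3; return c["image"].astype(int),q@A,q@n,p[...,2]
B=[];Q=[]
for f in("side0","side1","side5","side6","side7","top0"):
    I,S,L,h=get(f)
    b=(S>105)&(S<140)&(L>26)&(L<44)&(h>27)&(h<38)
    print(f,"rider",b.sum(),np.percentile(S[b],[0,10,50,90,100]),"L",np.percentile(L[b],[0,50,100]),"h",np.percentile(h[b],[50,90,100]))
    o={"side6":22.4,"side7":29.9}.get(f,0)
    k=(abs(S-92-o)<10)&(L>19)&(L<29.5)&(h>22)&(h<36)&(I.sum(-1)<330)
    if k.any(): print("   pointer -pull",k.sum(),np.percentile(S[k]-o,[0,25,50,75,100]),"h",np.percentile(h[k],[0,50,100]))
E
```

```text
side0 rider 21 [118.9 121.2 124.1 127.8 139.7] L [28.5 33.  37.5] h [30.4 33.1 33.5]
   pointer -pull 15 [89.1 90.5 91.1 91.9 95.3] h [22.2 28.  31.8]
side1 rider 18 [116.4 119.4 123.5 126.4 127.5] L [28.6 33.  37.5] h [30.5 32.4 33.4]
   pointer -pull 15 [88.1 90.9 91.5 92.2 93.8] h [23.3 28.1 32.9]
side5 rider 19 [116.6 119.9 124.1 128.  128.5] L [28.5 33.  37.5] h [30.9 32.5 32.8]
   pointer -pull 16 [87.8 90.5 91.  91.4 94.5] h [22.4 27.3 32. ]
side6 rider 24 [112.9 115.8 124.5 127.1 136.1] L [26.4 31.9 37.5] h [30.5 32.7 34.7]
   pointer -pull 14 [88.5 90.6 91.2 91.8 92.8] h [22.2 25.7 30.9]
side7 rider 21 [116.3 118.5 124.  127.  127.6] L [26.3 33.  37.6] h [30.2 32.4 33.2]
   pointer -pull 17 [86.1 90.3 91.7 92.4 97.7] h [22.2 25.6 32. ]
top0 rider 20 [110.7 116.8 121.3 126.5 127.6] L [28.5 33.1 38. ] h [29.2 31.4 33.7]
   pointer -pull 2 [91.5 91.7 92.  92.2 92.4] h [25.3 26.9 28.4]
```

Taking all the estimates together (top 30.4 and 30.6, side about 31.5), I settle on about 30.7 mm, so a last nudge of 0.8 mm.

```bash
python3 -m pendant '[{"dp":[0,0.003,0],"rotation":[0,0,0],"jaw":0},{"dp":[0,0.0055,0],"rotation":[0,0,0],"jaw":0},{"dp":[0,0.0055,0],"rotation":[0,0,0],"jaw":0},{"dp":[0,0.0055,0],"rotation":[0,0,0],"jaw":0}]'; python3 - <<'E'
from rect import *
a=snap("side","pics/side8.png")["image"]
st=r.read_state(); print(((st["ee_pos"]-[.5022,.0611,.042])@A*1e3).round(2),st["ft_force"].round(1),st["width"],st["grip_force"])
cv2.imwrite("pics/fin.png",np.hstack([cv2.resize(i[:,:,::-1],(395,395),interpolation=cv2.INTER_CUBIC) for i in(a[230:270,245:285],a[190:350,230:390])]))
E
```

```text
time: 22.38
ee_pos: [0.4948, 0.0314, 0.0422]
eef_rot: [0.992, -0.123, 0.001, -0.0]
ft_force: [3.6, 7.0, 3.0]
width: 0.0233
grip_force: 50.0
30.57 [4.  6.3 3. ] 0.023498638157302004 49.99601433053613
```

View pics/fin.png

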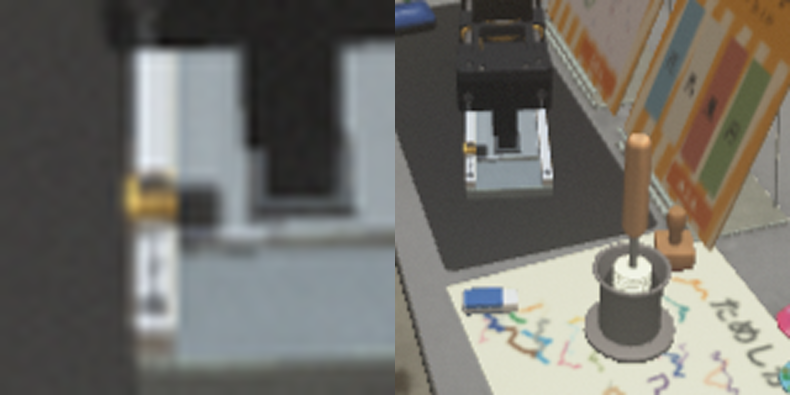

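The final picture shows the pointer fin (crop 200,190) beside the dark rib (155,183) and the brush upright in its stand. Nothing else has moved, so I hand in.

```bash
python3 -c "
from bench import r
print(r.close_job())"
```

```text
the job is handed in; nothing more can be done
None
```

The job is handed in, with no verdict returned: the tube was brushed down, up and down again, the brush is back upright in its stand, and the shutter is held about 30.6 mm out with its pointer at the mark, to within about 1 mm by my measurement.

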